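# Lay the tested injectors into the cylinder rack in cylinder order

### The job

The four tested injectors lie in mixed order in the steel drip rack. Lay them one after another into the notches of the empty cylinder rack (black rails) in cylinder order, red, yellow, green, blue, with red next to the orange end plate, each lying level and fully down in its own pair of notches, stem in the narrow notch, cap end over the wide one and inlet stub up. Leave the worn injector and the reamer on the bench where they lie.

Things in the scene. Friction and masses are not known exactly. Their poses are not given: they have to be found in the camera images.
- mid_red (a point): injector with red dust cap, beige-grey, 190 mm long, 0.48 kg, lying level in the drip rack. Point: on its axis, mid-way along the 25 mm thick body (from 47 mm to the nozzle side to 55 mm to the cap side), near the centre of mass, 52.5 mm above the bench; grip across the body here. y axis: along it to the cap end; z: up. Inlet stub on top, 36 mm above the point; 16 mm stem beyond the body at -y; cap 26 mm thick, fixed on
- mid_yellow (a point): injector with yellow dust cap, beige-grey, 195 mm long, 0.48 kg, lying level in the drip rack. Point: on its axis, mid-way along the 25 mm thick body (from 47 mm to the nozzle side to 55 mm to the cap side), near the centre of mass, 52.5 mm above the bench; grip across the body here. y axis: along it to the cap end; z: up. Inlet stub on top, 36 mm above the point; 16 mm stem beyond the body at -y; cap 26 mm thick, fixed on
- mid_green (a point): injector with green dust cap, light grey, 181 mm long, 0.48 kg, lying level in the drip rack. Point: on its axis, mid-way along the 25 mm thick body (from 47 mm to the nozzle side to 55 mm to the cap side), near the centre of mass, 52.5 mm above the bench; grip across the body here. y axis: along it to the cap end; z: up. Inlet stub on top, 36 mm above the point; 16 mm stem beyond the body at -y; cap 26 mm thick, fixed on
- mid_blue (a point): injector with blue dust cap, light grey, 182 mm long, 0.48 kg, lying level in the drip rack. Point: on its axis, mid-way along the 25 mm thick body (from 47 mm to the nozzle side to 55 mm to the cap side), near the centre of mass, 52.5 mm above the bench; grip across the body here. y axis: along it to the cap end; z: up. Inlet stub on top, 36 mm above the point; 16 mm stem beyond the body at -y; cap 26 mm thick, fixed on
- set_rack: empty cylinder rack, dark steel base, black notched rails, 268x142x60 mm, fixed. Origin: on the bench under the row's middle. Notch pairs at y = 90, 30, -30, -90 mm. Rail at x = 40 mm: 29 mm notches for bodies; at x = -66 mm: 21 mm notches for stems; mouths 20 mm wider. A seated injector's point is at x = 0, z = 52.5 mm, its cap end to +x. Rail tops z = 60 mm
- orange_end: orange end plate of the cylinder rack (the other end plate is black), marks the end of cylinder one; 16 mm thick, 142 mm long, 60 mm high at the rails, 20 mm between them. Origin: on the bench under its middle, at y = +126 or -126 mm of the cylinder rack
- drip_rack: steel drip rack with grey notched rails, holds the four injectors at the start in mixed order; fixed; same size, axes and notches as the cylinder rack. In both racks injectors lie 60 mm apart, 35 mm free between them: open the fingers only about 45 mm. Between the rails (x = -60 to 34 mm) only a base and end plates under 20 mm high, so fingers can reach down beside a body
- mid_old (a point): bystander, leave alone: worn injector without coloured cap (black connector), 194 mm long, on the bench behind the racks. Point: on its axis in mid-body, 12.5 mm up
- reamer: bystander, leave alone: black hand reamer, 121 mm long, 10 mm thick, on the bench between the racks. Origin: under its middle; length along its y

How it is judged:
By the outcome, as a careful person would: the job done as asked, in the order asked, and still so for the second after the job is handed in, with the robot touching nothing.
It also fails if it takes over 104 s, if anything falls off the work surface, if the arm or the gripper's body presses on something with over 40 N, if the wrist force passes 120 N, or if a joint passes its speed limit or range.

### The arm

A 6-joint arm with a two-finger parallel gripper is mounted at the origin on a cart in front of the work surface, level with it; the furniture and walls round the work are solid. World frame = base frame: x ahead of the robot, y to its left, z up, the work surface at z = 0. Lengths are in mm, angles in rad, forces in N, time in s.
With the tool pointing down it reaches from about 300 to 775 mm from the base axis. Payload 14.6 kg.
Tool frame: the origin (TCP) lies at the very end of the fingers, on their centre line; the grasp point (between the pads) lies 19 mm behind it; z points along the fingers, y is the line along which they close (so a half turn about z gives the same grasp; the last joint's range is limited). The gripper opens to 94 mm and grips with 3 to 60 N. Pads are 16 mm wide; open, the fingers measure 119 mm over their backs; the gripper's body (75 mm by 177 mm) begins 78 mm behind the grasp point.
Start: joints at [-1.407, 0.3, 1.521, -0, 1.321, -0.067], TCP at [125.81, -535.407, 205.446] pointing down, gripper open.
Joint ranges: [-3.03, 3.03], [-0.79, 2.21], [0.23, 2.52], [-1.04, 4.18], [0, 3.07], [-2.55, 2.55]. Speed limits (rad/s): [2.22, 2.22, 2.57, 3.14, 3.14, 3.14].

### API

Orientations are given as [roll, pitch, yaw] about the fixed x, y, z axes, in that order (R = Rz(yaw) Ry(pitch) Rx(roll)).
In Python, from cell import manip, camera, get_calibration gives the robot as it stands.
- The arm moves only by the tool arm_command, never from a script. Its argument "targets" is a list of rows, each an object of numbers: "hand": the opening, from -1 (shut) to 1 (fully open), so that 0 is half open; "x", "y", "z": the shift along the tool's x, y, z in m; "yaw": the turn about the tool's z in rad. In form: [{"hand": .., "x": .., "y": .., "z": .., "yaw": ..}, ...]. A call has 1 to 10 rows; each row shifts and turns the commanded pose from where the row before left it, along the tool's axes as they then stand; what a row does not reach is not made up. A row lasts 1/10 s, in which the tool goes at most 50 mm and 8.59 degrees, less where a joint would pass 70% of its speed; a pose out of reach is approached as far as the arm can. A call is refused whole if a number of a shift passes 0.05 or a number of a turn 0.15, either way. A call with a gripper value outside its range is refused whole. The fingers move at their own pace and stop on an object; "newtons" is the grip in N (left out, the last holds). Time passes only in rows, so rows that do not move let the fingers close. It gives the time, the measured TCP pose, the force, the opening and the grip force at its end, in the units of the state.
- manip.read_state(): the state, without advancing time (a new reading comes with each control period).
- camera(name): name is "scene" or "top" or "wrist"; returns the picture (480x640x3 uint8, red, green, blue); there is no depth.
- get_calibration(name): a dict with "K" (3x3 intrinsics, pixels), "cam_to_world" (4x4, takes a point from camera to world coordinates). Camera axes: x right, y up, looking along -z (the intrinsics and any distortion apply to the point x, -y, -z); pixel columns grow to the right and rows downward; lengths in mm; the calibration is good to about 2 mm. A picture is of the moment at which its call begins: read the wrist's pose just before it. get_calibration takes no time and is no camera call; for the wrist camera it gives the pose at the moment of the call.
- manip.sign_off(): hands the job in; it is judged then, once.
The state is a dict: "clock": time; "joints": joint angles; "qd": joint speeds; "effort": joint torques, N m; "eef_pos": TCP position; "eef_rot": TCP orientation; "wrist_force": force on the tool from outside, world axes, zero at the start; "moment": the same for the moment, N m; "finger_gap": finger opening in mm; "finger_force": force on a finger pad.
Only numpy, scipy, OpenCV 4.12 (cv2) and the standard library are available. Lean on these libraries where they do the work, as an engineer would, in place of code of your own. Each camera call takes 0.05 s, during which the arm holds its last target. There are 200 camera calls.

## Working session

There is one attempt and no reset: what is moved stays moved. The work goes in short steps, Python scripts to look and compute and a tool call to move; the robot and the scene stay as the last step left them, time stands still between calls to the robot, and variables do not carry over. Pictures are saved under pics/ and viewed, at most 14 in all, crops included, and the job is handed in when it is done.

Besides the shell and the picture viewer there is one more tool, called after "Request:" by a JSON object that holds its "fn" and its "kwargs", one argument or row to a line. arm_command: Moves the arm, as the interface text tells. Its arguments: {"type":"object","properties":{"targets":{"type":"array"},"newtons":{"type":"number"}},"required":["targets"]}

```bash
mkdir -p pics; ls; python3 - <<'E'
from cell import manip,camera,get_calibration
import cv2,numpy as np
s=manip.read_state();print(s['clock'],s['eef_pos'],s['eef_rot'],s['finger_gap'])
for n in ['top','scene']:
    im=camera(n);cv2.imwrite(f'pics/{n}0.png',im[:,:,::-1])
    c=get_calibration(n);print(n,np.round(c['K'],1).tolist(),np.round(c['cam_to_world'],3).tolist(),c.keys())
E
```

```text
pics
0.0 [ 125.76280564 -535.15003202  204.87440215] [-3.14041561e+00 -4.90919318e-05  2.30824912e-01] 94.22114626256818
top [[500.0, 0.0, 309.7], [0.0, 500.0, 245.2], [0.0, 0.0, 1.0]] [[-0.029, 0.99, -0.135, 466.82], [-1.0, -0.028, 0.007, -10.098], [0.003, 0.135, 0.991, 958.135], [0.0, 0.0, 0.0, 1.0]] dict_keys(['K', 'cam_to_world'])
scene [[568.8, 0.0, 320.7], [0.0, 568.8, 237.6], [0.0, 0.0, 1.0]] [[-0.693, 0.518, -0.501, -45.985], [-0.721, -0.48, 0.501, 639.038], [0.019, 0.708, 0.706, 955.579], [0.0, 0.0, 0.0, 1.0]] dict_keys(['K', 'cam_to_world'])
```

View pics/top0.png

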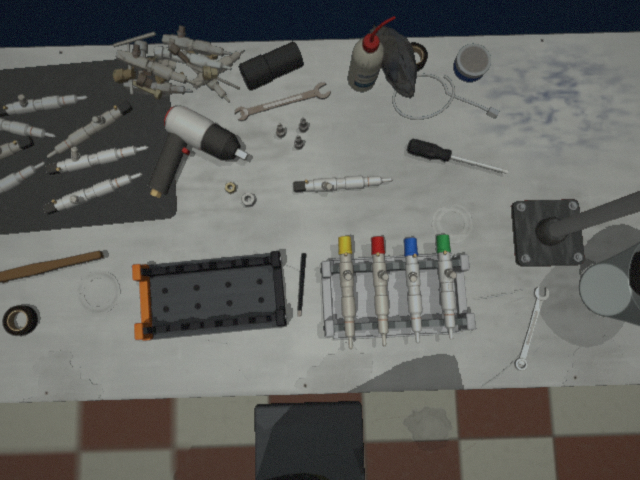

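View pics/scene0.png

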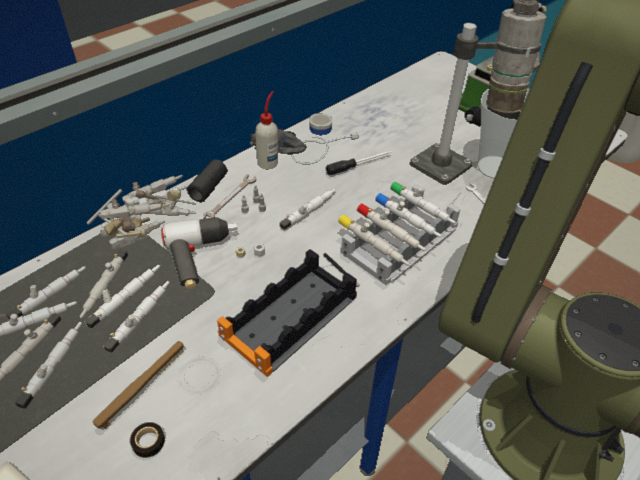

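Top view: the drip rack is on the right (columns 325-470, caps yellow, red, blue and green at about row 240). The cylinder rack is on the left, with its orange end at column 142. I'll zoom in to tell the wide rail from the narrow one.

```bash
python3 - <<'E'
import cv2,numpy as np
a=cv2.imread('pics/top0.png')
l=cv2.convertScaleAbs(cv2.resize(a[240:350,125:315],None,fx=4,fy=4,interpolation=3),alpha=1.8,beta=20)
cv2.imwrite('pics/l.png',l)
r=cv2.resize(a[225:355,310:485],None,fx=4.5,fy=4.5,interpolation=3);cv2.imwrite('pics/r.png',r)
E
```

```text
(no output)
```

View pics/l.png

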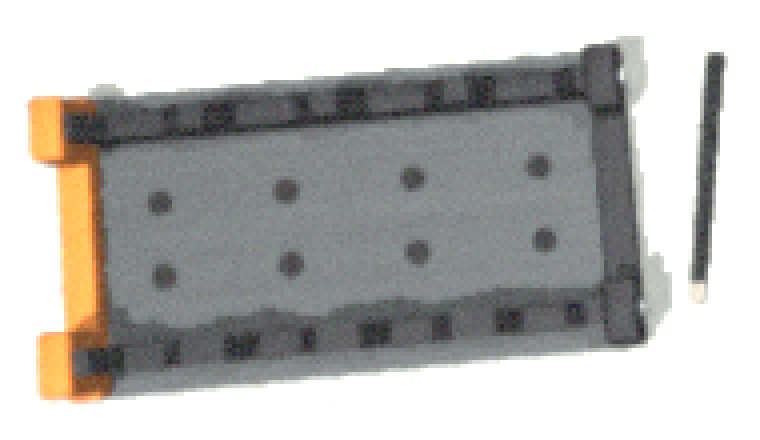

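View pics/r.png

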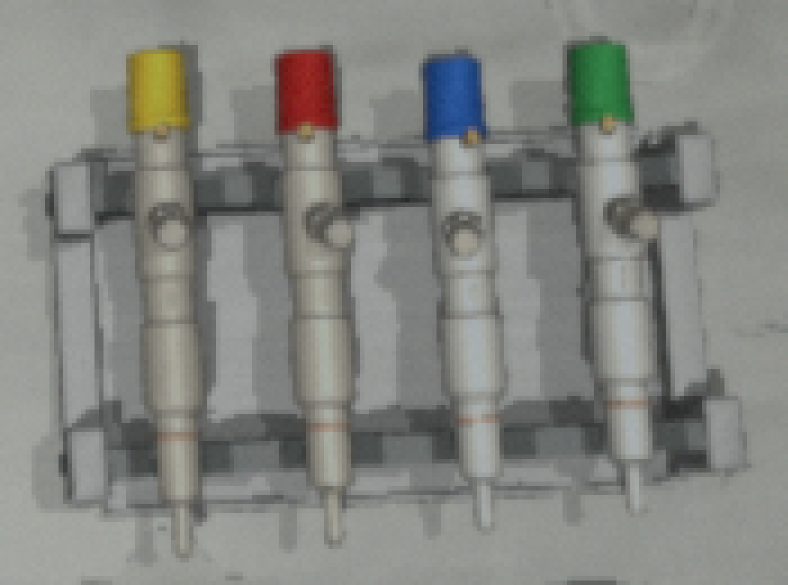

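Zoomed views: in the cylinder rack, the notch gaps on the far rail are about 60 px (29 mm) and on the near rail about 43 px (21 mm). So wide is far (+x), the same orientation as the drip rack, with the orange end at +y. Next I'll measure the poses.

```bash
cat > h.py <<'E'
import numpy as np,cv2
from cell import manip,camera,get_calibration
def ray(c,uv,z):
    K=np.array(c['K']);T=np.array(c['cam_to_world'])
    out=[]
    for u,v in np.atleast_2d(uv):
        d=T[:3,:3]@np.array([(u-K[0,2])/K[0,0],-(v-K[1,2])/K[1,1],-1])
        o=T[:3,3]; out.append(o+d*(z-o[2])/d[2])
    return np.array(out)
HUE={'red':[(0,8),(172,180)],'yellow':[(20,34)],'green':[(50,80)],'blue':[(100,125)]}
def capmask(im,col):
    h=cv2.cvtColor(im,cv2.COLOR_RGB2HSV)
    m=sum(cv2.inRange(h,(a,120,60),(b,255,255)) for a,b in HUE[col])
    return m
def blob(m,win):
    x0,y0,x1,y1=win;mm=np.zeros_like(m);mm[y0:y1,x0:x1]=m[y0:y1,x0:x1]
    n,l,s,c=cv2.connectedComponentsWithStats(mm)
    i=1+np.argmax(s[1:,4]);return c[i],s[i],l==i
E
python3 - <<'E'
from h import *
im=cv2.imread('pics/top0.png')[:,:,::-1].copy();c=get_calibration('top')
tip={'yellow':(180,530),'red':(333,525),'blue':(484,510),'green':(632,492)}
cap={'yellow':(158,90),'red':(306,90),'blue':(453,97),'green':(600,84)}
for k in HUE:
    cc,s,_=blob(capmask(im,k),(325,225,480,265))
    t=np.array(tip[k])/4.5+(310,225)-.4
    P=ray(c,[cc,t],52.5);d=P[0]-P[1];print(k,np.round(cc,1),s[4],np.round(P[:,:2],1).tolist(),'yaw',round(np.arctan2(d[1],d[0]),3),np.linalg.norm(d).round(1))
# rack top corners, z=60 : orange upper outer, orange lower outer, black upper outer, black lower outer
def corners(p,off,f):return ray(c,np.array(p)/f+off-.4,60)
for n,p,off,f in [('set',[(30,98),(40,398),(618,45),(643,340)],(125,240),4),('drip',[(55,163),(75,502),(715,130),(743,468)],(310,225),4.5)]:
    P=corners(p,off,f)[:,:2];print(n,P.round(1).tolist(),'ctr',P.mean(0).round(1),'len',[np.linalg.norm(P[a]-P[b]).round(1) for a,b in((0,1),(2,3),(0,2),(1,3))],
      'yaw',[round(float(np.arctan2(*(P[a]-P[b])[::-1])),3) for a,b in((0,1),(2,3))],[round(float(np.arctan2(-(P[a]-P[b])[0],(P[a]-P[b])[1])),3) for a,b in((0,2),(1,3))])
E
```

```text
red [377.5 244.9] 195 [[587.5, -140.2], [414.0, -142.8]] yaw 0.015 173.6
yellow [344.6 244.7] 209 [[589.6, -80.0], [413.8, -82.2]] yaw 0.012 175.9
green [442.7 242.8] 189 [[587.9, -259.6], [423.4, -262.1]] yaw 0.015 164.5
blue [410.2 246.2] 195 [[583.4, -199.9], [418.1, -203.0]] yaw 0.018 165.3
set [[564.2, 304.7], [431.0, 297.8], [580.7, 39.5], [448.5, 31.2]] ctr [506.1 168.3] len [np.float64(133.4), np.float64(132.4), np.float64(265.7), np.float64(267.2)] yaw [0.052, 0.063] [0.062, 0.066]
drip [[560.3, -37.2], [426.3, -40.7], [566.1, -303.0], [431.8, -304.4]] ctr [ 496.1 -171.4] len [np.float64(134.1), np.float64(134.3), np.float64(265.9), np.float64(263.8)] yaw [0.026, 0.01] [0.021, 0.021]
```

Request:
{"fn": "arm_command", "kwargs": {
  "targets": [
    {"z": -0.02,"yaw": 0.11,"hand": -0.04},
    {"z": -0.02,"yaw": 0.105},
    {"x": 0.02,"y": -0.05},
    {"x": 0.02,"y": -0.05},
    {"x": 0.02,"y": -0.05},
    {"x": 0.02,"y": -0.05},
    {"x": 0.02,"y": -0.05},
    {"x": 0.04,"y": -0.03},
    {"x": 0.04,"y": -0.03},
    {"x": 0.04,"y": -0.03}
  ],
  "newtons": 25
}}

```text
schema error: expected keys hand, x, y, z, yaw
```

Request:
{"fn": "arm_command", "kwargs": {
  "targets": [
    {"x": 0.045,"y": -0.025},
    {"x": 0.045,"y": -0.025},
    {"x": 0.045},
    {},
    {}
  ]
}}

```text
schema error: expected keys hand, x, y, z, yaw
```

```bash
python3 - <<'E'
from h import *
s=manip.read_state();print(s['clock'],s['eef_pos'],s['eef_rot'],s['finger_gap'])
c=get_calibration('wrist');im=camera('wrist');cv2.imwrite('pics/w0.png',im[:,:,::-1]);np.save('w0.npy',c,allow_pickle=True)
print(np.round(c['K'],1).tolist(),np.round(c['cam_to_world'],3).tolist())
E
```

```text
0.1 [ 125.78158974 -535.16934943  204.93976077] [-3.14054541e+00 -5.98675898e-05  2.30809286e-01] 94.21470629596621
[[361.9, 0.0, 320.0], [0.0, 361.9, 241.9], [0.0, 0.0, 1.0]] [[0.229, 0.947, 0.224, 190.287], [-0.973, 0.223, 0.051, -520.366], [-0.002, -0.229, 0.973, 384.251], [0.0, 0.0, 0.0, 1.0]]
```

View pics/w0.png

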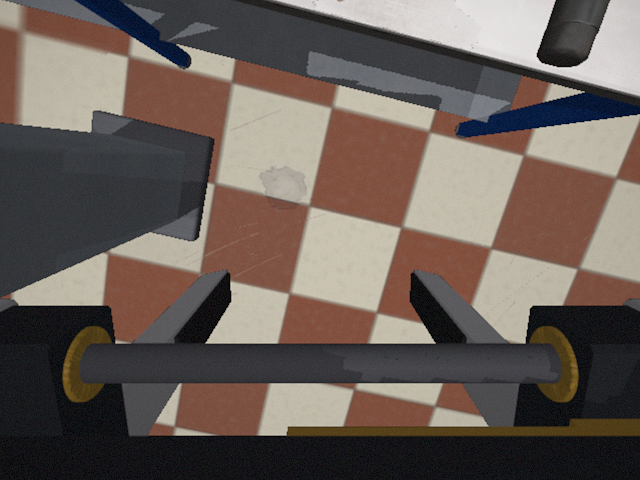

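The view shows only floor and the fingers, because the moves were refused: every row needs all five keys. I'll resend them in full.

Request:
{"fn": "arm_command", "kwargs": {
  "targets": [
    {"hand": -0.04,"x": 0,"y": 0,"z": -0.02,"yaw": 0.11},
    {"hand": -0.04,"x": 0,"y": 0,"z": -0.02,"yaw": 0.105},
    {"hand": -0.04,"x": 0.02,"y": -0.05,"z": 0,"yaw": 0},
    {"hand": -0.04,"x": 0.02,"y": -0.05,"z": 0,"yaw": 0},
    {"hand": -0.04,"x": 0.02,"y": -0.05,"z": 0,"yaw": 0},
    {"hand": -0.04,"x": 0.02,"y": -0.05,"z": 0,"yaw": 0},
    {"hand": -0.04,"x": 0.02,"y": -0.05,"z": 0,"yaw": 0},
    {"hand": -0.04,"x": 0.04,"y": -0.03,"z": 0,"yaw": 0},
    {"hand": -0.04,"x": 0.04,"y": -0.03,"z": 0,"yaw": 0},
    {"hand": -0.04,"x": 0.04,"y": -0.03,"z": 0,"yaw": 0}
  ],
  "newtons": 25
}}

```text
clock: 1.15
eef_pos: [334.7, -208.3, 245.8]
eef_rot: [3.141, -0.001, 0.016]
wrist_force: [0.7, -1.0, 0.1]
finger_gap: 45.2
finger_force: 0.0
```

Request:
{"fn": "arm_command", "kwargs": {
  "targets": [
    {"hand": -0.04,"x": 0.045,"y": -0.025,"z": 0,"yaw": 0},
    {"hand": -0.04,"x": 0.045,"y": -0.025,"z": 0,"yaw": 0},
    {"hand": -0.04,"x": 0.02,"y": 0,"z": 0,"yaw": 0},
    {"hand": -0.04,"x": 0,"y": 0,"z": 0,"yaw": 0},
    {"hand": -0.04,"x": 0,"y": 0,"z": 0,"yaw": 0}
  ]
}}

```text
clock: 1.65
eef_pos: [439.8, -159.6, 245.0]
eef_rot: [-3.141, 0.001, 0.016]
wrist_force: [-0.0, 0.4, -0.1]
finger_gap: 45.5
finger_force: 0.0
```

```bash
python3 - <<'E'
from h import *
s=manip.read_state();print(s['clock'],s['eef_pos'],s['eef_rot'],s['finger_gap'],s['wrist_force'])
c=get_calibration('wrist');im=camera('wrist');cv2.imwrite('pics/w1.png',im[:,:,::-1]);np.save('w1.npy',c,allow_pickle=True)
print(np.round(c['cam_to_world'],3).tolist())
E
```

```text
1.65 [ 439.84169773 -159.60108484  245.00927722] [-3.14117967e+00  1.04475997e-03  1.62660095e-02] 45.50713432509168 [-0.02019326  0.39732636 -0.13193562]
[[0.017, 0.973, 0.231, 506.26], [-1.0, 0.017, 0.003, -158.759], [-0.001, -0.231, 0.973, 424.233], [0.0, 0.0, 0.0, 1.0]]
```

View pics/w1.png

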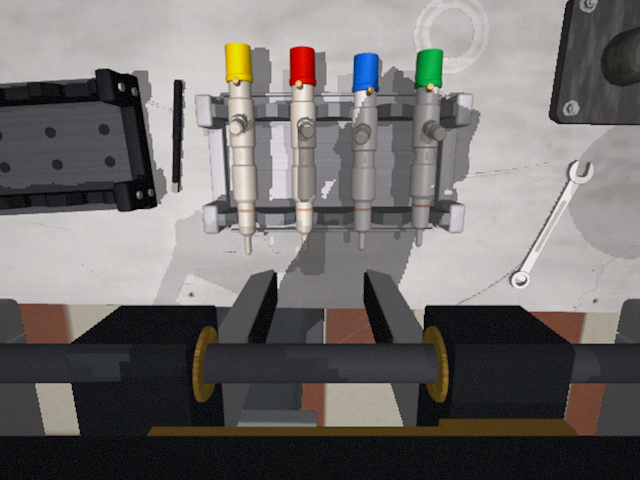

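```bash
python3 - <<'E'
from h import *
im=cv2.imread('pics/w1.png')[:,:,::-1].copy();c=np.load('w1.npy',allow_pickle=True).item()
tip={'yellow':(249,250),'red':(305,247),'blue':(362,247),'green':(419,243)}
for k in HUE:
    cc,s,_=blob(capmask(im,k),(215,30,455,100))
    P=ray(c,[cc,tip[k],(cc[0],s[1]),(cc[0],s[1]+s[3])],52.5);d=P[0]-P[1];print(k,cc.round(1),P[:,:2].round(1).tolist(),round(np.arctan2(d[1],d[0]),3))
P=ray(c,[(197,96),(204,233),(473,94),(464,231)],60)[:,:2];print(P.round(1).tolist(),P.mean(0).round(1))
print('rails',ray(c,[(335,y) for y in (98,123,205,228)],60)[:,0].round(1))
ct=get_calibration('top');print('top rails drip',ray(ct,[(310+u/4.5,225+v/4.5) for u,v in((240,165),(240,208),(240,440),(240,470))],60).round(1).tolist())
big=cv2.resize(im[30:260,185:485],None,fx=2.6,fy=2.6,interpolation=3);cv2.imwrite('pics/w1b.png',big[:,:,::-1])
E
```

```text
red [302.1  65.3] [[589.7, -139.9], [412.4, -143.9], [606.3, -139.9], [571.4, -140.0]] 0.023
yellow [238.1  62. ] [[591.5, -79.5], [408.1, -84.5], [607.8, -80.0], [573.0, -78.8]] 0.028
green [429.   67.6] [[589.6, -260.1], [418.8, -264.3], [605.6, -258.7], [571.6, -261.6]] 0.024
blue [365.3  71.6] [[585.1, -200.0], [413.4, -204.3], [601.2, -199.2], [567.0, -200.8]] 0.025
[[559.6, -41.2], [427.4, -40.3], [565.7, -301.5], [434.0, -307.3]] [ 496.7 -172.6]
rails [560.  537.5 458.6 434.9]
top rails drip [[556.7, -112.1, 60.0], [539.4, -111.3, 60.0], [447.7, -107.3, 60.0], [436.0, -106.8, 60.0]]
```

View pics/w1b.png

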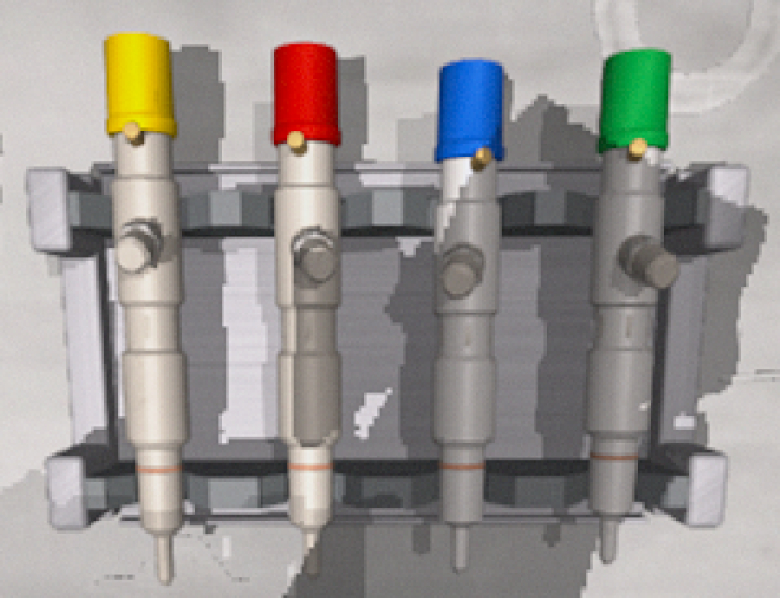

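```bash
python3 - <<'E'
from h import *
c=np.load('w1.npy',allow_pickle=True).item()
for k,x,a,b in(('y',150,180,442),('r',310,178,443),('b',470,200,441),('g',622,192,442)):
    for z in(52.5,65): 
        P=ray(c,np.array([(x,a),(x,b)])/2.6+(185,30),z)[:,0];print(k,z,P.round(1),'point',(P[0]-55).round(1),(P[1]+47).round(1))
ct=get_calibration('top')
# set rack rails in crop l (f=4,off 125,240): wide top edge/bottom edge & narrow, mid rack
print(ray(ct,[(125+u/4,240+v/4) for u,v in((350,75),(350,118),(350,310),(350,348),(160,100),(160,140))],60).round(1).tolist())
E
```

```text
y 52.5 [558.5 461.1] point 503.5 508.1
y 65 [556.8 462.6] point 501.8 509.6
r 52.5 [560.2 461.8] point 505.2 508.8
r 65 [558.4 463.3] point 503.4 510.3
b 52.5 [553.5 463.6] point 498.5 510.6
b 65 [551.9 465.1] point 496.9 512.1
g 52.5 [557.2 464.3] point 502.2 511.3
g 65 [555.5 465.7] point 500.5 512.7
[[569.8, 160.0, 60.0], [550.3, 160.0, 60.0], [464.8, 160.3, 60.0], [448.1, 160.3, 60.0], [560.9, 245.5, 60.0], [542.9, 245.3, 60.0]]
```

Request:
{"fn": "arm_command", "kwargs": {
  "targets": [
    {"hand": -0.04,"x": 0.034,"y": -0.009,"z": 0.03,"yaw": 0},
    {"hand": -0.04,"x": 0.033,"y": -0.0085,"z": 0.04,"yaw": 0},
    {"hand": -0.04,"x": 0,"y": 0,"z": 0.04,"yaw": 0},
    {"hand": -0.04,"x": 0,"y": 0,"z": 0.035,"yaw": 0},
    {"hand": -0.04,"x": 0,"y": 0,"z": 0.03,"yaw": 0},
    {"hand": -0.04,"x": 0,"y": 0,"z": 0.02,"yaw": 0},
    {"hand": -0.04,"x": 0,"y": 0,"z": 0.016,"yaw": 0},
    {"hand": -0.04,"x": 0,"y": 0,"z": 0,"yaw": 0},
    {"hand": -0.6,"x": 0,"y": 0,"z": 0,"yaw": 0},
    {"hand": -0.6,"x": 0,"y": 0,"z": 0,"yaw": 0}
  ],
  "newtons": 25
}}

```text
clock: 2.7
eef_pos: [505.6, -142.1, 37.7]
eef_rot: [3.141, -0.002, 0.015]
wrist_force: [-0.3, -0.2, 0.3]
finger_gap: 32.5
finger_force: 0.0
```

Request:
{"fn": "arm_command", "kwargs": {
  "targets": [
    {"hand": -0.6,"x": 0,"y": 0,"z": 0,"yaw": 0},
    {"hand": -0.6,"x": 0,"y": 0,"z": 0,"yaw": 0}
  ]
}}

```text
clock: 2.9
eef_pos: [505.7, -141.9, 37.4]
eef_rot: [3.141, -0.001, 0.016]
wrist_force: [-3.8, -0.5, 7.5]
finger_gap: 24.2
finger_force: 25.0
```

Request:
{"fn": "arm_command", "kwargs": {
  "targets": [
    {"hand": -0.6,"x": 0,"y": 0,"z": -0.01,"yaw": 0},
    {"hand": -0.6,"x": 0,"y": 0,"z": -0.03,"yaw": 0},
    {"hand": -0.6,"x": 0,"y": 0,"z": -0.04,"yaw": 0},
    {"hand": -0.6,"x": 0,"y": 0,"z": -0.04,"yaw": 0},
    {"hand": -0.6,"x": -0.01,"y": -0.02,"z": -0.03,"yaw": 0},
    {"hand": -0.6,"x": -0.01,"y": -0.04,"z": -0.025,"yaw": -0.046},
    {"hand": -0.6,"x": -0.01,"y": -0.045,"z": -0.015,"yaw": 0},
    {"hand": -0.6,"x": -0.01,"y": -0.045,"z": -0.015,"yaw": 0},
    {"hand": -0.6,"x": -0.01,"y": -0.04,"z": 0,"yaw": 0},
    {"hand": -0.6,"x": -0.01,"y": -0.03,"z": 0,"yaw": 0}
  ],
  "newtons": 35
}}

```text
clock: 3.9
eef_pos: [433.3, 77.3, 242.2]
eef_rot: [-3.141, -0.001, 0.063]
wrist_force: [0.6, -0.6, -4.3]
finger_gap: 24.0
finger_force: 35.0
```

Request:
{"fn": "arm_command", "kwargs": {
  "targets": [
    {"hand": -0.6,"x": 0,"y": -0.03,"z": 0,"yaw": 0},
    {"hand": -0.6,"x": 0,"y": 0,"z": 0,"yaw": 0},
    {"hand": -0.6,"x": 0,"y": 0,"z": 0,"yaw": 0}
  ]
}}

```text
clock: 4.2
eef_pos: [432.3, 105.5, 241.6]
eef_rot: [3.141, 0.0, 0.063]
wrist_force: [0.4, -1.4, -5.5]
finger_gap: 24.7
finger_force: 35.0
```

```bash
python3 - <<'E'
from h import *
s=manip.read_state();print(s['clock'],s['eef_pos'],s['eef_rot'],s['finger_gap'],s['wrist_force'])
c=get_calibration('wrist');im=camera('wrist');np.save('w2.npy',c,allow_pickle=True)
cv2.imwrite('pics/w2.png',im[:,:,::-1])
b=cv2.resize(im[20:270],None,fx=1.25,fy=1.25,interpolation=3);cv2.imwrite('pics/w2b.png',cv2.convertScaleAbs(b[:,:,::-1],alpha=1.5,beta=15))
E
```

```text
4.2 [432.29362073 105.51689174 241.56563076] [3.14144056e+00 3.44500287e-04 6.32623958e-02] 24.692594069758492 [ 0.38385351 -1.41491014 -5.53978085]
```

View pics/w2b.png

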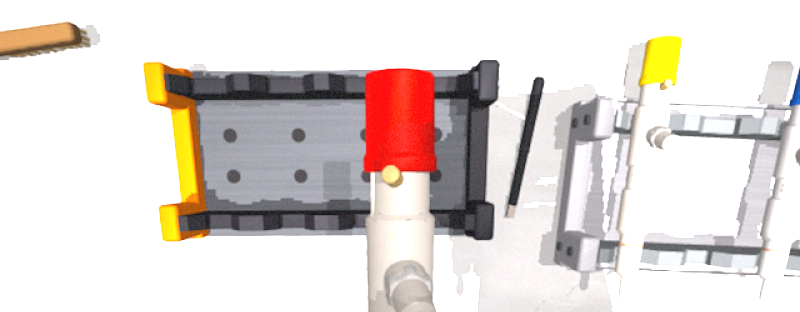

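The red injector is held straight and level (cap at 400,120). The cylinder rack shows its corners at (146,66), (497,62), (160,238) and (493,238), with rail teeth at columns 246 and 324.

```bash
python3 - <<'E'
from h import *
c=np.load('w2.npy',allow_pickle=True).item()
f=lambda p:ray(c,np.array(p)/1.25+(0,20),60)[:,:2]
P=f([(146,66),(160,238),(497,62),(493,238)]);print(P.round(1).tolist(),P.mean(0).round(1),[np.linalg.norm(P[a]-P[b]).round(1) for a,b in((0,1),(2,3),(0,2),(1,3))])
print('end dirs',[round(float(np.arctan2(*(P[a]-P[b])[::-1])),3) for a,b in((0,1),(2,3))],[round(float(np.arctan2(-(P[a]-P[b])[0],(P[a]-P[b])[1])),3) for a,b in((0,2),(1,3))])
print('teeth',f([(246,82),(324,81),(249,222),(322,220)]).round(1).tolist())
print('rails at col 285',f([(285,76),(285,99),(285,209),(285,233)]).round(1).tolist())
E
python3 - <<'E'
import sys;sys.path.insert(0,'.')
import os;os.chdir('.')
from h import *
im=cv2.imread('pics/w2.png');b=cv2.resize(im[50:220,110:410],None,fx=2.65,fy=2.65,interpolation=3);cv2.imwrite('pics/w2c.png',cv2.convertScaleAbs(b,alpha=2.5,beta=20))
E
```

```text
[[561.5, 301.8], [433.6, 298.9], [580.7, 43.5], [450.6, 32.0]] [506.6 169. ] [np.float64(128.0), np.float64(130.6), np.float64(259.0), np.float64(267.5)]
end dirs [0.023, 0.088] [0.074, 0.064]
teeth [[555.2, 228.2], [559.5, 170.4], [451.0, 227.4], [456.3, 169.4]]
rails at col 285 [[561.2, 199.3], [545.1, 199.2], [463.1, 198.8], [444.0, 198.7]]
```

View pics/w2c.png

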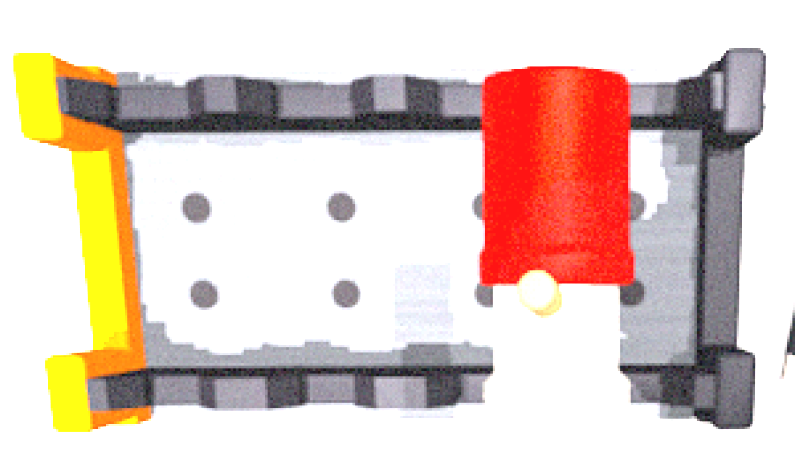

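```bash
python3 - <<'E'
from h import *
c=np.load('w2.npy',allow_pickle=True).item()
f=lambda p:ray(c,np.array(p)/2.65+(110,50),60)[:,:2]
P=f([(222,95),(389,95),(242,390),(400,390)]);print(P.round(1).tolist())
yaw=[np.arctan2(*(P[a]-P[b])[::-1]) for a,b in((0,2),(1,3))]+[np.arctan2(-(P[a]-P[b])[0],(P[a]-P[b])[1]) for a,b in((0,1),(2,3))];print(np.round(yaw,3))
print('rails',f([(330,78),(330,118),(330,375),(330,408)]).round(1).tolist())
# best fit of rack pose: rack coords of teeth
R=np.array([(40,60),(40,0),(-66,60),(-66,0)],float)
m=R.mean(0);q=P.mean(0);H=(R-m).T@(P-q);th=np.arctan2(H[0,1]-H[1,0],H[0,0]+H[1,1])
Rt=np.array([[np.cos(th),-np.sin(th)],[np.sin(th),np.cos(th)]]);t=q-Rt@m
print('fit',th,t,'res',(P-(R@Rt.T+t)).round(1).tolist())
for th in(.062,):
  Rt=np.array([[np.cos(th),-np.sin(th)],[np.sin(th),np.cos(th)]]);t=q-Rt@m
  print(t,[(t+Rt@[0,y]).round(1).tolist() for y in(90,30,-30,-90)])
E
```

```text
[[554.8, 231.1], [558.5, 172.6], [451.6, 225.3], [455.4, 166.0]]
[0.056 0.063 0.064 0.064]
rails [[562.7, 193.3], [549.6, 193.2], [459.3, 192.3], [446.9, 192.2]]
fit 0.06075127276596908 [519.84891197 169.56765121] res [[-1.4, -0.8], [-1.3, 0.6], [1.3, -0.2], [1.4, 0.5]]
[519.88530753 169.5861519 ] [[514.3, 259.4], [518.0, 199.5], [521.7, 139.6], [525.5, 79.8]]
```

Request:
{"fn": "arm_command", "kwargs": {
  "targets": [
    {"hand": -0.6,"x": 0.02,"y": -0.03,"z": 0,"yaw": 0},
    {"hand": -0.6,"x": 0.03,"y": -0.045,"z": 0.02,"yaw": 0},
    {"hand": -0.6,"x": 0.025,"y": -0.045,"z": 0.03,"yaw": 0},
    {"hand": -0.6,"x": 0.015,"y": -0.028,"z": 0.03,"yaw": 0},
    {"hand": -0.6,"x": 0,"y": 0,"z": 0.03,"yaw": 0},
    {"hand": -0.6,"x": 0,"y": 0,"z": 0.02,"yaw": 0},
    {"hand": -0.6,"x": 0,"y": 0,"z": 0,"yaw": 0},
    {"hand": -0.6,"x": 0,"y": 0,"z": 0,"yaw": 0}
  ]
}}

```text
clock: 5.05
eef_pos: [506.8, 244.1, 119.6]
eef_rot: [3.142, -0.0, 0.061]
wrist_force: [-1.2, -0.8, -3.8]
finger_gap: 24.0
finger_force: 35.0
```

Request:
{"fn": "arm_command", "kwargs": {
  "targets": [
    {"hand": -0.6,"x": 0.007,"y": -0.0145,"z": 0.01,"yaw": -0.001},
    {"hand": -0.6,"x": 0,"y": 0,"z": 0.02,"yaw": 0},
    {"hand": -0.6,"x": 0,"y": 0,"z": 0.015,"yaw": 0},
    {"hand": -0.6,"x": 0,"y": 0,"z": 0,"yaw": 0},
    {"hand": -0.6,"x": 0,"y": 0,"z": 0,"yaw": 0}
  ]
}}

```text
clock: 5.55
eef_pos: [512.7, 259.5, 74.8]
eef_rot: [-3.141, -0.001, 0.062]
wrist_force: [-0.1, 0.5, -4.5]
finger_gap: 24.2
finger_force: 35.0
```

Now I'll lower to just above seating (TCP about 38) in small steps, watching the force.

Request:
{"fn": "arm_command", "kwargs": {
  "targets": [
    {"hand": -0.6,"x": 0,"y": 0,"z": 0.012,"yaw": 0},
    {"hand": -0.6,"x": 0,"y": 0,"z": 0.012,"yaw": 0},
    {"hand": -0.6,"x": 0,"y": 0,"z": 0.006,"yaw": 0},
    {"hand": -0.6,"x": 0,"y": 0,"z": 0.003,"yaw": 0},
    {"hand": -0.6,"x": 0,"y": 0,"z": 0,"yaw": 0},
    {"hand": -0.6,"x": 0,"y": 0,"z": 0,"yaw": 0}
  ]
}}

```text
clock: 6.15
eef_pos: [512.5, 259.9, 41.1]
eef_rot: [-3.141, -0.0, 0.063]
wrist_force: [-0.3, -0.0, -4.5]
finger_gap: 24.4
finger_force: 35.0
```

Request:
{"fn": "arm_command", "kwargs": {
  "targets": [
    {"hand": -0.6,"x": 0,"y": 0,"z": 0.003,"yaw": 0},
    {"hand": -0.6,"x": 0,"y": 0,"z": 0,"yaw": 0},
    {"hand": -0.6,"x": 0,"y": 0,"z": 0,"yaw": 0}
  ]
}}

```text
clock: 6.45
eef_pos: [512.3, 259.8, 37.9]
eef_rot: [-3.142, -0.0, 0.063]
wrist_force: [0.5, 0.2, -5.5]
finger_gap: 24.6
finger_force: 35.0
```

Request:
{"fn": "arm_command", "kwargs": {
  "targets": [
    {"hand": -0.6,"x": 0,"y": 0,"z": 0.002,"yaw": 0},
    {"hand": -0.6,"x": 0,"y": 0,"z": 0,"yaw": 0}
  ]
}}

```text
clock: 6.65
eef_pos: [512.5, 259.8, 37.4]
eef_rot: [-3.141, -0.001, 0.063]
wrist_force: [-8.4, -3.6, 13.3]
finger_gap: 24.3
finger_force: 35.0
```

Request:
{"fn": "arm_command", "kwargs": {
  "targets": [
    {"hand": -0.04,"x": 0,"y": 0,"z": 0,"yaw": 0},
    {"hand": -0.04,"x": 0,"y": 0,"z": 0,"yaw": 0},
    {"hand": -0.04,"x": 0,"y": 0,"z": 0,"yaw": 0},
    {"hand": -0.04,"x": 0,"y": 0,"z": -0.02,"yaw": 0},
    {"hand": -0.04,"x": 0,"y": 0,"z": -0.04,"yaw": 0},
    {"hand": -0.04,"x": 0,"y": 0,"z": -0.04,"yaw": 0},
    {"hand": -0.04,"x": -0.02,"y": 0.03,"z": -0.03,"yaw": 0},
    {"hand": -0.04,"x": -0.02,"y": 0.03,"z": -0.04,"yaw": 0},
    {"hand": -0.04,"x": -0.02,"y": 0.03,"z": -0.03,"yaw": 0},
    {"hand": -0.04,"x": 0,"y": 0,"z": 0,"yaw": 0}
  ]
}}

```text
clock: 7.65
eef_pos: [459.5, 166.6, 237.5]
eef_rot: [-3.14, -0.007, 0.061]
wrist_force: [0.2, -0.7, -1.2]
finger_gap: 44.9
finger_force: 0.0
```

```bash
python3 - <<'E'
from h import *
c=get_calibration('wrist');im=camera('wrist');np.save('w3.npy',c,allow_pickle=True)
cv2.imwrite('pics/w3.png',im[:,:,::-1])
E
```

```text
(no output)
```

View pics/w3.png

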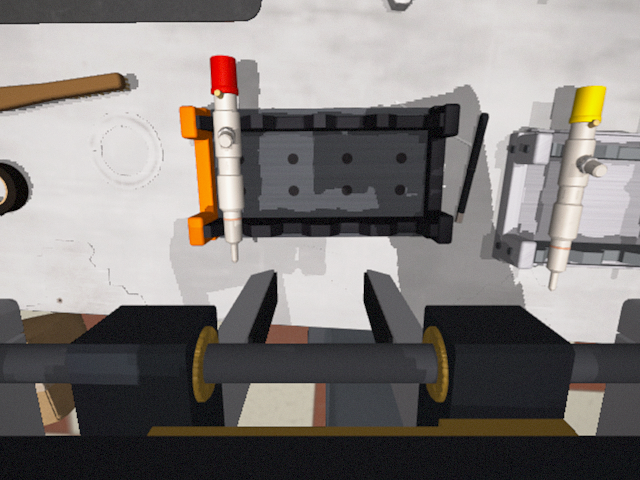

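Red lies seated in the notch pair at the orange end (cap 222,75; tip 235,255). Next is yellow.

Request:
{"fn": "arm_command", "kwargs": {
  "targets": [
    {"hand": -0.04,"x": 0,"y": 0,"z": 0,"yaw": 0.041},
    {"hand": -0.04,"x": 0.005,"y": 0.031,"z": 0,"yaw": 0},
    {"hand": -0.04,"x": 0.005,"y": 0.031,"z": 0,"yaw": 0},
    {"hand": -0.04,"x": 0.005,"y": 0.031,"z": 0,"yaw": 0},
    {"hand": -0.04,"x": 0.005,"y": 0.031,"z": 0.01,"yaw": 0},
    {"hand": -0.04,"x": 0.005,"y": 0.031,"z": 0.02,"yaw": 0},
    {"hand": -0.04,"x": 0.005,"y": 0.031,"z": 0.02,"yaw": 0},
    {"hand": -0.04,"x": 0.005,"y": 0.031,"z": 0.02,"yaw": 0},
    {"hand": -0.04,"x": 0.0065,"y": 0.032,"z": 0.02,"yaw": 0},
    {"hand": -0.04,"x": 0,"y": 0,"z": 0,"yaw": 0}
  ]
}}

```text
clock: 8.7
eef_pos: [505.6, -81.6, 139.0]
eef_rot: [-3.14, 0.006, 0.019]
wrist_force: [-0.4, 0.1, 0.0]
finger_gap: 45.3
finger_force: 0.0
```

Request:
{"fn": "arm_command", "kwargs": {
  "targets": [
    {"hand": -0.04,"x": 0,"y": 0,"z": 0.02,"yaw": 0},
    {"hand": -0.04,"x": 0,"y": 0,"z": 0,"yaw": 0}
  ]
}}

```text
clock: 8.9
eef_pos: [505.4, -78.7, 120.5]
eef_rot: [-3.14, 0.004, 0.022]
wrist_force: [-0.1, -0.5, 0.6]
finger_gap: 44.9
finger_force: 0.0
```

```bash
python3 - <<'E'
from h import *
im=cv2.imread('pics/w3.png')[:,:,::-1].copy();c=np.load('w3.npy',allow_pickle=True).item()
cc,s,_=blob(capmask(im,'red'),(150,40,260,110))
P=ray(c,[cc,(235.5,258)],52.5)[:,:2];th=.062;Rt=np.array([[np.cos(th),-np.sin(th)],[np.sin(th),np.cos(th)]])
print(((P-(520,169.4))@Rt).round(1).tolist())
E
```

```text
[[82.1, 91.7], [-96.1, 89.6]]
```

Request:
{"fn": "arm_command", "kwargs": {
  "targets": [
    {"hand": -0.04,"x": 0,"y": 0.0028,"z": 0.015,"yaw": 0},
    {"hand": -0.04,"x": 0,"y": 0,"z": 0.03,"yaw": 0},
    {"hand": -0.04,"x": 0,"y": 0,"z": 0.025,"yaw": 0},
    {"hand": -0.04,"x": 0,"y": 0,"z": 0.014,"yaw": 0},
    {"hand": -0.04,"x": 0,"y": 0,"z": 0,"yaw": 0},
    {"hand": -0.6,"x": 0,"y": 0,"z": 0,"yaw": 0},
    {"hand": -0.6,"x": 0,"y": 0,"z": 0,"yaw": 0},
    {"hand": -0.6,"x": 0,"y": 0,"z": 0,"yaw": 0},
    {"hand": -0.6,"x": 0,"y": 0,"z": 0,"yaw": 0}
  ],
  "newtons": 35
}}

```text
clock: 9.8
eef_pos: [506.9, -82.4, 40.1]
eef_rot: [3.141, -0.002, 0.022]
wrist_force: [-1.1, 2.4, 6.2]
finger_gap: 24.1
finger_force: 35.0
```

Request:
{"fn": "arm_command", "kwargs": {
  "targets": [
    {"hand": -0.6,"x": 0,"y": 0,"z": -0.01,"yaw": 0},
    {"hand": -0.6,"x": 0,"y": 0,"z": -0.03,"yaw": 0},
    {"hand": -0.6,"x": 0,"y": 0,"z": -0.035,"yaw": 0},
    {"hand": -0.6,"x": 0,"y": 0,"z": -0.03,"yaw": -0.04},
    {"hand": -0.6,"x": 0.003,"y": -0.03,"z": -0.01,"yaw": 0},
    {"hand": -0.6,"x": 0.003,"y": -0.031,"z": 0,"yaw": 0},
    {"hand": -0.6,"x": 0.003,"y": -0.031,"z": 0,"yaw": 0},
    {"hand": -0.6,"x": 0.003,"y": -0.031,"z": 0,"yaw": 0},
    {"hand": -0.6,"x": 0.003,"y": -0.031,"z": 0,"yaw": 0},
    {"hand": -0.6,"x": 0.003,"y": -0.031,"z": 0,"yaw": 0}
  ]
}}

```text
clock: 10.8
eef_pos: [512.4, 104.5, 154.3]
eef_rot: [3.141, 0.001, 0.062]
wrist_force: [-0.1, 0.0, -5.1]
finger_gap: 24.0
finger_force: 35.0
```

Request:
{"fn": "arm_command", "kwargs": {
  "targets": [
    {"hand": -0.6,"x": 0.003,"y": -0.031,"z": 0,"yaw": 0},
    {"hand": -0.6,"x": 0.003,"y": -0.031,"z": 0,"yaw": 0},
    {"hand": -0.6,"x": 0.004,"y": -0.0325,"z": 0,"yaw": 0},
    {"hand": -0.6,"x": 0,"y": 0,"z": 0.025,"yaw": 0},
    {"hand": -0.6,"x": 0,"y": 0,"z": 0.03,"yaw": 0},
    {"hand": -0.6,"x": 0,"y": 0,"z": 0.02,"yaw": 0},
    {"hand": -0.6,"x": 0,"y": 0,"z": 0,"yaw": 0},
    {"hand": -0.6,"x": 0,"y": 0,"z": 0,"yaw": 0}
  ]
}}

```text
clock: 11.6
eef_pos: [517.1, 198.2, 79.8]
eef_rot: [3.142, 0.0, 0.062]
wrist_force: [0.7, 0.8, -4.3]
finger_gap: 24.2
finger_force: 35.0
```

Request:
{"fn": "arm_command", "kwargs": {
  "targets": [
    {"hand": -0.6,"x": 0.0005,"y": -0.001,"z": 0.012,"yaw": 0},
    {"hand": -0.6,"x": 0,"y": 0,"z": 0.012,"yaw": 0},
    {"hand": -0.6,"x": 0,"y": 0,"z": 0.008,"yaw": 0},
    {"hand": -0.6,"x": 0,"y": 0,"z": 0.004,"yaw": 0},
    {"hand": -0.6,"x": 0,"y": 0,"z": 0,"yaw": 0},
    {"hand": -0.6,"x": 0,"y": 0,"z": 0,"yaw": 0}
  ]
}}

```text
clock: 12.2
eef_pos: [517.6, 199.3, 43.2]
eef_rot: [-3.142, -0.0, 0.062]
wrist_force: [0.4, 0.1, -5.4]
finger_gap: 23.9
finger_force: 35.0
```

Request:
{"fn": "arm_command", "kwargs": {
  "targets": [
    {"hand": -0.6,"x": 0,"y": 0,"z": 0.003,"yaw": 0},
    {"hand": -0.6,"x": 0,"y": 0,"z": 0,"yaw": 0},
    {"hand": -0.6,"x": 0,"y": 0,"z": 0,"yaw": 0}
  ]
}}

```text
clock: 12.5
eef_pos: [517.6, 199.3, 40.2]
eef_rot: [-3.141, -0.001, 0.062]
wrist_force: [0.3, 0.2, -4.4]
finger_gap: 24.3
finger_force: 35.0
```

Request:
{"fn": "arm_command", "kwargs": {
  "targets": [
    {"hand": -0.6,"x": 0,"y": 0,"z": 0.0015,"yaw": 0},
    {"hand": -0.6,"x": 0,"y": 0,"z": 0,"yaw": 0},
    {"hand": -0.04,"x": 0,"y": 0,"z": 0,"yaw": 0},
    {"hand": -0.04,"x": 0,"y": 0,"z": 0,"yaw": 0},
    {"hand": -0.04,"x": 0,"y": 0,"z": 0,"yaw": 0},
    {"hand": -0.04,"x": 0,"y": 0,"z": -0.02,"yaw": 0},
    {"hand": -0.04,"x": 0,"y": 0,"z": -0.035,"yaw": 0},
    {"hand": -0.04,"x": 0,"y": 0,"z": -0.035,"yaw": 0},
    {"hand": -0.04,"x": 0,"y": 0,"z": -0.03,"yaw": 0.042},
    {"hand": -0.04,"x": -0.002,"y": 0.03,"z": -0.01,"yaw": 0}
  ]
}}

```text
clock: 13.5
eef_pos: [517.0, 171.0, 171.7]
eef_rot: [-3.14, -0.005, 0.021]
wrist_force: [0.1, -1.2, -0.1]
finger_gap: 44.7
finger_force: 0.0
```

Request:
{"fn": "arm_command", "kwargs": {
  "targets": [
    {"hand": -0.04,"x": -0.002,"y": 0.035,"z": 0,"yaw": 0},
    {"hand": -0.04,"x": -0.002,"y": 0.035,"z": 0,"yaw": 0},
    {"hand": -0.04,"x": -0.002,"y": 0.035,"z": 0,"yaw": 0},
    {"hand": -0.04,"x": -0.002,"y": 0.035,"z": 0,"yaw": 0},
    {"hand": -0.04,"x": -0.002,"y": 0.035,"z": 0,"yaw": 0},
    {"hand": -0.04,"x": -0.002,"y": 0.035,"z": 0,"yaw": 0},
    {"hand": -0.04,"x": -0.002,"y": 0.035,"z": 0,"yaw": 0},
    {"hand": -0.04,"x": -0.002,"y": 0.035,"z": 0,"yaw": 0},
    {"hand": -0.04,"x": -0.001,"y": 0.035,"z": 0,"yaw": 0},
    {"hand": -0.04,"x": -0.001,"y": 0.035,"z": 0,"yaw": 0}
  ]
}}

```text
clock: 14.5
eef_pos: [504.8, -182.5, 168.6]
eef_rot: [3.142, -0.0, 0.02]
wrist_force: [0.2, -0.1, 0.6]
finger_gap: 44.9
finger_force: 0.0
```

Request:
{"fn": "arm_command", "kwargs": {
  "targets": [
    {"hand": -0.04,"x": 0,"y": 0.035,"z": 0,"yaw": 0},
    {"hand": -0.04,"x": 0,"y": 0.035,"z": 0,"yaw": 0},
    {"hand": -0.04,"x": 0,"y": 0.01,"z": 0,"yaw": 0},
    {"hand": -0.04,"x": 0,"y": 0,"z": 0,"yaw": 0},
    {"hand": -0.04,"x": 0,"y": 0,"z": 0,"yaw": 0}
  ]
}}

```text
clock: 15.0
eef_pos: [506.6, -260.1, 168.4]
eef_rot: [-3.141, 0.0, 0.02]
wrist_force: [-0.1, 0.0, -0.7]
finger_gap: 45.1
finger_force: 0.0
```

```bash
python3 - <<'E'
from h import *
c=get_calibration('top');im=camera('top')
cv2.imwrite('pics/t1.png',im[:,:,::-1])
b=cv2.resize(im[225:360,125:490],None,fx=2.1,fy=2.1,interpolation=3);cv2.imwrite('pics/t1b.png',b[:,:,::-1])
cw=get_calibration('wrist');w=camera('wrist');cv2.imwrite('pics/w4.png',w[:,:,::-1]);np.save('w4.npy',cw,allow_pickle=True)
E
```

```text
(no output)
```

View pics/t1b.png

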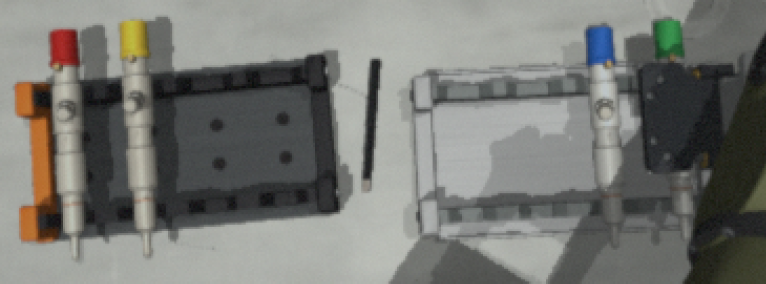

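Red and yellow are seated side by side next to the orange end (caps at 64,47 and 134,40). Blue and green are untouched. I'll grip green next.

Request:
{"fn": "arm_command", "kwargs": {
  "targets": [
    {"hand": -0.04,"x": 0,"y": 0.0014,"z": 0.03,"yaw": 0},
    {"hand": -0.04,"x": 0,"y": 0,"z": 0.035,"yaw": 0},
    {"hand": -0.04,"x": 0,"y": 0,"z": 0.03,"yaw": 0},
    {"hand": -0.04,"x": 0,"y": 0,"z": 0.022,"yaw": 0},
    {"hand": -0.04,"x": 0,"y": 0,"z": 0.014,"yaw": 0},
    {"hand": -0.04,"x": 0,"y": 0,"z": 0,"yaw": 0},
    {"hand": -0.6,"x": 0,"y": 0,"z": 0,"yaw": 0},
    {"hand": -0.6,"x": 0,"y": 0,"z": 0,"yaw": 0},
    {"hand": -0.6,"x": 0,"y": 0,"z": 0,"yaw": 0},
    {"hand": -0.6,"x": 0,"y": 0,"z": 0,"yaw": 0}
  ]
}}

```text
clock: 16.1
eef_pos: [507.1, -262.5, 38.6]
eef_rot: [3.141, -0.001, 0.02]
wrist_force: [-1.4, 2.5, 7.2]
finger_gap: 24.0
finger_force: 35.0
```

Request:
{"fn": "arm_command", "kwargs": {
  "targets": [
    {"hand": -0.6,"x": 0,"y": 0,"z": -0.01,"yaw": 0},
    {"hand": -0.6,"x": 0,"y": 0,"z": -0.03,"yaw": 0},
    {"hand": -0.6,"x": 0,"y": 0,"z": -0.035,"yaw": 0},
    {"hand": -0.6,"x": 0,"y": 0,"z": -0.03,"yaw": -0.042},
    {"hand": -0.6,"x": 0.003,"y": -0.03,"z": -0.015,"yaw": 0},
    {"hand": -0.6,"x": 0.003,"y": -0.033,"z": 0,"yaw": 0},
    {"hand": -0.6,"x": 0.003,"y": -0.033,"z": 0,"yaw": 0},
    {"hand": -0.6,"x": 0.003,"y": -0.033,"z": 0,"yaw": 0},
    {"hand": -0.6,"x": 0.003,"y": -0.033,"z": 0,"yaw": 0},
    {"hand": -0.6,"x": 0.003,"y": -0.033,"z": 0,"yaw": 0}
  ]
}}

```text
clock: 17.1
eef_pos: [512.1, -65.4, 157.9]
eef_rot: [-3.142, 0.0, 0.062]
wrist_force: [0.1, 0.2, -3.8]
finger_gap: 24.7
finger_force: 35.0
```

Request:
{"fn": "arm_command", "kwargs": {
  "targets": [
    {"hand": -0.6,"x": 0.003,"y": -0.033,"z": 0,"yaw": 0},
    {"hand": -0.6,"x": 0.003,"y": -0.033,"z": 0,"yaw": 0},
    {"hand": -0.6,"x": 0.003,"y": -0.033,"z": 0,"yaw": 0},
    {"hand": -0.6,"x": 0.003,"y": -0.033,"z": 0,"yaw": 0},
    {"hand": -0.6,"x": 0.004,"y": -0.033,"z": 0,"yaw": 0},
    {"hand": -0.6,"x": 0.004,"y": -0.033,"z": 0,"yaw": 0},
    {"hand": -0.6,"x": 0.003,"y": -0.0075,"z": 0,"yaw": 0},
    {"hand": -0.6,"x": 0,"y": 0,"z": 0.02,"yaw": 0},
    {"hand": -0.6,"x": 0,"y": 0,"z": 0,"yaw": 0},
    {"hand": -0.6,"x": 0,"y": 0,"z": 0,"yaw": 0}
  ]
}}

```text
clock: 18.1
eef_pos: [522.6, 139.3, 137.8]
eef_rot: [3.141, 0.001, 0.061]
wrist_force: [0.1, -1.0, -3.8]
finger_gap: 24.2
finger_force: 35.0
```

Now down to 41 and then 38.5, the seating height.

Request:
{"fn": "arm_command", "kwargs": {
  "targets": [
    {"hand": -0.6,"x": -0.001,"y": 0,"z": 0.02,"yaw": 0},
    {"hand": -0.6,"x": 0,"y": 0,"z": 0.025,"yaw": 0},
    {"hand": -0.6,"x": 0,"y": 0,"z": 0.02,"yaw": 0},
    {"hand": -0.6,"x": 0,"y": 0,"z": 0.015,"yaw": 0},
    {"hand": -0.6,"x": 0,"y": 0,"z": 0.01,"yaw": 0},
    {"hand": -0.6,"x": 0,"y": 0,"z": 0.005,"yaw": 0},
    {"hand": -0.6,"x": 0,"y": 0,"z": 0.002,"yaw": 0},
    {"hand": -0.6,"x": 0,"y": 0,"z": 0,"yaw": 0},
    {"hand": -0.6,"x": 0,"y": 0,"z": 0,"yaw": 0}
  ]
}}

```text
clock: 19.0
eef_pos: [522.2, 139.8, 41.2]
eef_rot: [-3.141, -0.001, 0.062]
wrist_force: [-0.4, 0.1, -5.0]
finger_gap: 24.0
finger_force: 35.0
```

Request:
{"fn": "arm_command", "kwargs": {
  "targets": [
    {"hand": -0.6,"x": 0,"y": 0,"z": 0.003,"yaw": 0},
    {"hand": -0.6,"x": 0,"y": 0,"z": 0.001,"yaw": 0},
    {"hand": -0.6,"x": 0,"y": 0,"z": 0,"yaw": 0},
    {"hand": -0.6,"x": 0,"y": 0,"z": 0,"yaw": 0}
  ]
}}

```text
clock: 19.4
eef_pos: [522.4, 139.9, 38.6]
eef_rot: [-3.141, -0.002, 0.062]
wrist_force: [-8.6, -2.5, 18.5]
finger_gap: 24.0
finger_force: 35.0
```

Request:
{"fn": "arm_command", "kwargs": {
  "targets": [
    {"hand": -0.04,"x": 0,"y": 0,"z": 0,"yaw": 0},
    {"hand": -0.04,"x": 0,"y": 0,"z": 0,"yaw": 0},
    {"hand": -0.04,"x": 0,"y": 0,"z": 0,"yaw": 0},
    {"hand": -0.04,"x": 0,"y": 0,"z": -0.02,"yaw": 0},
    {"hand": -0.04,"x": 0,"y": 0,"z": -0.035,"yaw": 0},
    {"hand": -0.04,"x": 0,"y": 0,"z": -0.035,"yaw": 0},
    {"hand": -0.04,"x": 0,"y": 0,"z": -0.03,"yaw": 0.042},
    {"hand": -0.04,"x": -0.002,"y": 0.03,"z": -0.005,"yaw": 0},
    {"hand": -0.04,"x": -0.002,"y": 0.034,"z": 0,"yaw": 0},
    {"hand": -0.04,"x": -0.002,"y": 0.034,"z": 0,"yaw": 0}
  ]
}}

```text
clock: 20.4
eef_pos: [517.7, 40.7, 161.8]
eef_rot: [3.142, -0.001, 0.021]
wrist_force: [-0.0, 0.1, -0.5]
finger_gap: 44.7
finger_force: 0.0
```

Request:
{"fn": "arm_command", "kwargs": {
  "targets": [
    {"hand": -0.04,"x": -0.002,"y": 0.034,"z": 0,"yaw": 0},
    {"hand": -0.04,"x": -0.002,"y": 0.034,"z": 0,"yaw": 0},
    {"hand": -0.04,"x": -0.002,"y": 0.034,"z": 0,"yaw": 0},
    {"hand": -0.04,"x": -0.002,"y": 0.034,"z": 0,"yaw": 0},
    {"hand": -0.04,"x": -0.003,"y": 0.034,"z": 0,"yaw": 0},
    {"hand": -0.04,"x": -0.003,"y": 0.034,"z": 0,"yaw": 0},
    {"hand": -0.04,"x": -0.003,"y": 0.034,"z": 0,"yaw": 0},
    {"hand": -0.04,"x": 0,"y": 0.0055,"z": 0.02,"yaw": 0},
    {"hand": -0.04,"x": 0,"y": 0,"z": 0,"yaw": 0},
    {"hand": -0.04,"x": 0,"y": 0,"z": 0,"yaw": 0}
  ]
}}

```text
clock: 21.4
eef_pos: [505.5, -201.7, 141.6]
eef_rot: [-3.141, 0.001, 0.02]
wrist_force: [0.2, 0.0, -0.5]
finger_gap: 45.1
finger_force: 0.0
```

Request:
{"fn": "arm_command", "kwargs": {
  "targets": [
    {"hand": -0.04,"x": 0,"y": 0,"z": 0.025,"yaw": 0},
    {"hand": -0.04,"x": 0,"y": 0,"z": 0.03,"yaw": 0},
    {"hand": -0.04,"x": 0,"y": 0,"z": 0.025,"yaw": 0},
    {"hand": -0.04,"x": 0,"y": 0,"z": 0.02,"yaw": 0},
    {"hand": -0.04,"x": 0,"y": 0,"z": 0.005,"yaw": 0},
    {"hand": -0.04,"x": 0,"y": 0,"z": 0,"yaw": 0},
    {"hand": -0.6,"x": 0,"y": 0,"z": 0,"yaw": 0},
    {"hand": -0.6,"x": 0,"y": 0,"z": 0,"yaw": 0},
    {"hand": -0.6,"x": 0,"y": 0,"z": 0,"yaw": 0},
    {"hand": -0.6,"x": 0,"y": 0,"z": 0,"yaw": 0}
  ]
}}

```text
clock: 22.4
eef_pos: [506.0, -202.2, 37.4]
eef_rot: [3.141, -0.001, 0.02]
wrist_force: [-1.0, 2.6, 5.6]
finger_gap: 24.5
finger_force: 35.0
```

Request:
{"fn": "arm_command", "kwargs": {
  "targets": [
    {"hand": -0.6,"x": 0,"y": 0,"z": -0.01,"yaw": 0},
    {"hand": -0.6,"x": 0,"y": 0,"z": -0.03,"yaw": 0},
    {"hand": -0.6,"x": 0,"y": 0,"z": -0.035,"yaw": 0},
    {"hand": -0.6,"x": 0,"y": 0,"z": -0.03,"yaw": -0.042},
    {"hand": -0.6,"x": 0.004,"y": -0.03,"z": -0.01,"yaw": 0},
    {"hand": -0.6,"x": 0.004,"y": -0.033,"z": 0,"yaw": 0},
    {"hand": -0.6,"x": 0.004,"y": -0.033,"z": 0,"yaw": 0},
    {"hand": -0.6,"x": 0.004,"y": -0.033,"z": 0,"yaw": 0},
    {"hand": -0.6,"x": 0.004,"y": -0.033,"z": 0,"yaw": 0},
    {"hand": -0.6,"x": 0.004,"y": -0.033,"z": 0,"yaw": 0}
  ]
}}

```text
clock: 23.4
eef_pos: [517.0, -4.7, 151.8]
eef_rot: [-3.142, 0.001, 0.062]
wrist_force: [0.1, -0.0, -5.4]
finger_gap: 24.2
finger_force: 35.0
```

Request:
{"fn": "arm_command", "kwargs": {
  "targets": [
    {"hand": -0.6,"x": 0.004,"y": -0.033,"z": 0,"yaw": 0},
    {"hand": -0.6,"x": 0.004,"y": -0.033,"z": 0,"yaw": 0},
    {"hand": -0.6,"x": 0.004,"y": -0.019,"z": 0,"yaw": 0},
    {"hand": -0.6,"x": 0,"y": 0,"z": 0.02,"yaw": 0},
    {"hand": -0.6,"x": 0,"y": 0,"z": 0.03,"yaw": 0},
    {"hand": -0.6,"x": 0,"y": 0,"z": 0.015,"yaw": 0},
    {"hand": -0.6,"x": 0,"y": 0,"z": 0,"yaw": 0},
    {"hand": -0.6,"x": 0,"y": 0,"z": 0,"yaw": 0}
  ]
}}

```text
clock: 24.2
eef_pos: [524.3, 79.5, 87.2]
eef_rot: [3.142, -0.0, 0.062]
wrist_force: [0.1, -0.1, -3.9]
finger_gap: 24.3
finger_force: 35.0
```

Request:
{"fn": "arm_command", "kwargs": {
  "targets": [
    {"hand": -0.6,"x": 0,"y": 0,"z": 0.015,"yaw": 0},
    {"hand": -0.6,"x": 0,"y": 0,"z": 0.015,"yaw": 0},
    {"hand": -0.6,"x": 0,"y": 0,"z": 0.01,"yaw": 0},
    {"hand": -0.6,"x": 0,"y": 0,"z": 0.005,"yaw": 0},
    {"hand": -0.6,"x": 0,"y": 0,"z": 0.003,"yaw": 0},
    {"hand": -0.6,"x": 0,"y": 0,"z": 0.002,"yaw": 0},
    {"hand": -0.6,"x": 0,"y": 0,"z": 0,"yaw": 0},
    {"hand": -0.6,"x": 0,"y": 0,"z": 0,"yaw": 0}
  ]
}}

```text
clock: 25.0
eef_pos: [524.6, 79.6, 37.4]
eef_rot: [3.142, -0.001, 0.062]
wrist_force: [-3.6, -0.0, 4.9]
finger_gap: 24.2
finger_force: 35.0
```

Contact came at the expected height. I'll release, retreat and check.

Request:
{"fn": "arm_command", "kwargs": {
  "targets": [
    {"hand": -0.04,"x": 0,"y": 0,"z": 0,"yaw": 0},
    {"hand": -0.04,"x": 0,"y": 0,"z": 0,"yaw": 0},
    {"hand": -0.04,"x": 0,"y": 0,"z": 0,"yaw": 0},
    {"hand": -0.04,"x": 0,"y": 0,"z": -0.02,"yaw": 0},
    {"hand": -0.04,"x": 0,"y": 0,"z": -0.035,"yaw": 0},
    {"hand": -0.04,"x": 0,"y": 0,"z": -0.035,"yaw": 0},
    {"hand": -0.04,"x": -0.01,"y": -0.01,"z": -0.035,"yaw": 0},
    {"hand": -0.04,"x": -0.03,"y": -0.02,"z": -0.035,"yaw": 0},
    {"hand": -0.04,"x": -0.04,"y": -0.02,"z": -0.035,"yaw": 0},
    {"hand": -0.04,"x": -0.03,"y": -0.02,"z": 0,"yaw": 0}
  ]
}}

```text
clock: 26.0
eef_pos: [415.0, 141.1, 230.8]
eef_rot: [-3.14, -0.006, 0.061]
wrist_force: [-0.2, -0.3, 1.1]
finger_gap: 45.4
finger_force: 0.0
```

Request:
{"fn": "arm_command", "kwargs": {
  "targets": [
    {"hand": -0.04,"x": 0,"y": 0,"z": 0,"yaw": 0},
    {"hand": -0.04,"x": 0,"y": 0,"z": 0,"yaw": 0}
  ]
}}

```text
clock: 26.2
eef_pos: [415.1, 140.7, 227.5]
eef_rot: [-3.141, -0.001, 0.063]
wrist_force: [0.1, -0.0, -0.2]
finger_gap: 45.3
finger_force: 0.0
```

```bash
python3 - <<'E'
from h import *
c=get_calibration('wrist');im=camera('wrist');cv2.imwrite('pics/w5.png',im[:,:,::-1])
th=.062;Rt=np.array([[np.cos(th),-np.sin(th)],[np.sin(th),np.cos(th)]])
for k in HUE:
    cc,s,_=blob(capmask(im,k),(100,20,520,130));print(k,cc.round(),((ray(c,[cc],52.5)[:,:2]-(520,169.4))@Rt).round(1))
b=np.hstack([cv2.resize(im[30:280,100:500],(560,350))]);sc=camera('scene')[230:390,200:400];b=np.vstack([b,cv2.resize(np.pad(sc,((0,0),(0,200),(0,0))),(560,224))])
cv2.imwrite('pics/f.png',b[:,:,::-1])
E
```

```text
red [193.  26.] [[72.1 90.3]]
yellow [261.  25.] [[73.  30.1]]
green [329.  26.] [[ 72.5 -29.4]]
blue [396.  28.] [[ 70.3 -89. ]]
```

View pics/f.png

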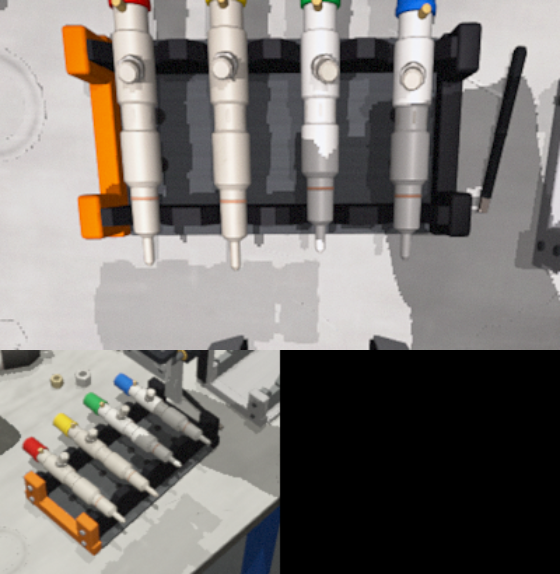

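All four are seated in order red, yellow, green, blue from the orange plate, at rack y = 90, 30, -29 and -89. The stubs point up, and the drip rack is empty. Handing in.

```bash
python3 -c "
from cell import manip
print(manip.sign_off())"
```

```text
the job is handed in; nothing more can be done
None
```

The four injectors lie seated in the cylinder rack in the order red, yellow, green, blue from the orange end, stubs up, and the job was handed in at about 26 s; the worn injector and the reamer were never touched.

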